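# Close up the sample carrier

### The job

Close up the blue sample carrier for transport: push the yellow hold-down flap down flat over the tubes, and only then push the lid over until it is fully shut on top. Fold both gently, without slamming either, lift no tube out of the rack, and leave the other things on the worktop where they are.

Things in the scene. Friction and masses are not known exactly. Their poses are not given: they have to be found in the camera images.
- carrier: Dark blue sample carrier, an open box fixed to the worktop, 104 (x) x 184 (y) x 100 (z) mm, walls 5 mm, rim at z = 100 mm. Origin: centre of its underside; z up, x from the flap side (a white blank label is on that wall) to the lid-hinge side, y along both hinges. It stands with its x axis roughly along world +y, so the lid is hinged at the left and the flap at the right as the robot sees it. An orange tube rack is fixed in foam inside it.
- flap (a joint): Angle of the yellow hold-down flap, rad: 0 = flat over the tubes (its top then 1 mm below the carrier's rim), about 1.57 = upright, 1.95 = stop, leaning outwards. Starts between 1.6 and 1.85. A stiff hinge (about 0.05 N m) holds it wherever it is left; about 1 to 2 N at 50 mm from the hinge moves it. Nothing latches.
- flap_hinge (a point): Middle of the flap's hinge axis, at (-43, 0, 98) mm in the carrier's frame; the axis runs along the carrier's y. The flap is a plate 84 mm long (from 1 to 85 mm from the axis), 150 mm wide (+-75 mm along y) and 4 mm thick; its outer face, on top when it is folded, lies 1 mm from the axis, and a dark foam pad is on the other face. It folds towards the carrier's +x.
- flap_edge (a point): Middle of the flap's free edge, 85 mm from its hinge axis, on the outer face; moves with the flap.
- lid (a joint): Angle of the carrier's dark blue lid, rad: 0 = shut on the rim, 1.57 = standing upright, 1.95 = stop, leaning back. Starts between 1.68 and 1.85. A stiff hinge (about 0.16 N m) holds it wherever it is left; about 1 to 3 N at 80 mm from the hinge moves it. Nothing latches. It cannot shut while the flap stands: it lands on it.
- lid_hinge (a point): Middle of the lid's hinge axis, at (52, 0, 100) mm in the carrier's frame; the axis runs along the carrier's y. The lid is a shallow cover 104 mm long, 184 mm wide and 22 mm high: its outer face, on top when shut, lies 22 mm from the axis. It shuts towards the carrier's -x. Shut, its top is 122 mm above the worktop; upright, it reaches 204 mm.
- lid_edge (a point): Middle of the lid's free edge, on the outer face, 104 mm along the lid from the hinge axis; moves with the lid. A dark finger lip, 9 mm deep and 60 mm wide, stands out below it.
- blood_tube_1: Loose capped sample tube with purple stopper, 16 across, 77 high, standing in the rack inside the carrier, stopper top 87 mm above the worktop; origin at its foot, z up. Stays where it is.
- blood_tube_2: Loose capped sample tube with red stopper, 16 across, 77 high, standing in the rack inside the carrier, stopper top 87 mm above the worktop; origin at its foot, z up. Stays where it is.
- blood_tube_3: Loose capped sample tube with green stopper, 16 across, 77 high, standing in the rack inside the carrier, stopper top 87 mm above the worktop; origin at its foot, z up. Stays where it is.
- blood_tube_4: Loose capped sample tube with purple stopper, 16 across, 77 high, standing in the rack inside the carrier, stopper top 87 mm above the worktop; origin at its foot, z up. Stays where it is.
- notepad: Bystander: yellow notepad, 76 x 76 x 18, right of the carrier (mm); loose, origin centre of its underside.
- marker_black: Bystander: white marker with black cap, 17 x 129 x 18, lying right of the carrier (mm); loose, origin centre of its underside.
- vial_1: Bystander: white vial with white cap, 26 across, 84 high, standing left of the carrier (mm); loose, origin centre of its underside.
- vial_2: Bystander: white vial with teal cap, 26 across, 78 high, standing left of the carrier (mm); loose, origin centre of its underside.
- timer: Bystander: round white and grey lab timer, 64 across, 42 high, left of the carrier (mm); loose, origin centre of its underside.

How it is judged:
On the way, in this order (a step that is already met when the one before it is completed fails the run):
1. the flap lies flat over the tubes while the lid is still open (value of joint flap below 0.08 rad and value of joint lid above 1 rad), for 0.2 s.
2. the lid is shut over the folded flap (value of joint lid below 0.05 rad and value of joint flap below 0.08 rad), for 0.2 s.
At the end, for the whole second after the job is handed in: The flap is folded to less than 0.08 rad (about 7 mm at its edge) and the lid shut to less than 0.05 rad (about 5 mm at its edge) and at rest; all four tubes stand in the rack, raised by less than 8 mm (all of step 2 and velocity of joint lid between -0.05 and 0.05 rad/s and z of each of blood_tube_1, blood_tube_2, blood_tube_3, blood_tube_4 in the frame of carrier below 0.018 m); the robot touches nothing.
It fails at once if a tube is lifted out of the rack by more than 20 mm (z of any of blood_tube_1, blood_tube_2, blood_tube_3, blood_tube_4 in the frame of carrier above 0.03 m).
It fails at once if a bystander is moved by more than 30 mm (distance of any of notepad, marker_black, vial_1, vial_2, timer from where it was at the start of the episode above 0.03 m).
It fails at once if the flap or the lid is slammed (closing faster than 5 rad/s) (velocity of joint any of flap, lid below -5 rad/s).
It also fails if it takes over 54 s, if anything falls off the work surface, if the arm or the gripper's body presses on something with over 40 N, if the wrist force passes 120 N, or if a joint passes its speed limit or range.

### The arm

A 7-joint arm with a two-finger parallel gripper is mounted at the origin on a cart in front of the work surface, level with it; the furniture and walls round the work are solid. World frame = base frame: x ahead of the robot, y to its left, z up, the work surface at z = 0. Lengths are in m, angles in rad, forces in N, time in s.
With the tool pointing down it reaches from about 0.4 to 0.925 m from the base axis. Payload 5.6 kg.
Tool frame: the origin (TCP) lies midway between the tips of the shut fingers; the grasp point (between the pads) lies 19 mm behind it; z points along the fingers, y is the direction in which the jaws open and shut (so a half turn about z gives the same grasp; the last joint's range is limited). The gripper opens to 85 mm and grips with 20 to 120 N. Pads are 22 mm wide; open, the fingers measure 114 mm over their backs; the gripper's body (76 mm by 85 mm) begins 54 mm behind the grasp point. The pads swing forward as they close: fully open they stand 13 mm farther back than shut.
Start: joints at [-1.173, 0.468, -0.012, 1.603, 0.006, 1.071, -0.056], TCP at [0.277, 0.588, 0.231] pointing down, gripper open.
Joint ranges: [-2.53, 2.53], [-0.31, 2.02], [-1.57, 1.55], [0.28, 2.44], [-1.29, 4.43], [0.15, 1.84], [-2.92, 2.92]. Speed limits (rad/s): [2.57, 2.57, 3.14, 3.14, 3.14, 3.14, 3.14].

### API

Orientations are given as a 3x3 rotation matrix whose columns are the frame's x, y, z axes.
In Python, from station import telemetry, optics, job gives the robot as it stands.
- The arm moves only by the tool apply_moves, never from a script. Its argument "increments" is a list of rows, each a list of 5 numbers: the shift along the tool's x, y, z in mm, then the turn about the tool's z in rad, then the opening in per cent of the stroke, from 0 (shut) to 100 (fully open). A call has 1 to 12 rows; each row is the pose to reach, as a shift and turn from the pose commanded when the call began, along the tool's axes at that moment; what a row does not reach only later rows make up. A row lasts 1/12 s, in which the tool goes at most 41.7 mm and 7.16 degrees, less where a joint would pass 70% of its speed; a pose out of reach is approached as far as the arm can. A call with a gripper value outside its range is refused whole. The fingers move at their own pace and stop on an object; "grip_force" is the grip in N (left out, the last holds). Time passes only in rows, so rows that repeat a pose let the fingers close. It gives the time, the measured TCP pose, the force and the opening at its end, in the units of the state.
- telemetry.read_state(): the state, without advancing time (a new reading comes with each control period).
- optics.read_camera(name): name is "scene" or "side" or "wrist"; returns the picture (400x640x3 uint8, red, green, blue); there is no depth.
- optics.calibration(name): a dict with "fovy" (degrees; the focal length in pixels is half the picture's height over the tangent of half this angle, whatever the lens; pixels are square), "cx", "cy" (the principal point, pixels), "k1" (the pictures are not rectified: a ray, as slopes to the right and down, at radius r is drawn at 1 + k1 r^2 times it, then the intrinsics apply), "T" (4x4, takes a point from camera to world coordinates). Camera axes: x right, y down, z forward; pixel columns grow to the right and rows downward; lengths in m; the calibration is good to about 2 mm. A picture is of the moment at which its call begins: read the wrist's pose just before it. calibration takes no time and is no camera call; for the wrist camera it gives the pose at the moment of the call.
- job.job_done(): hands the job in, once; it reports no verdict.
The state is a dict: "t": time; "joints": joint angles; "joint_vel": joint speeds; "effort": joint torques, N m; "position": TCP position; "tcp_rot": TCP orientation; "contact_force": force on the tool from outside, world axes, zero at the start; "ft_torque": the same for the moment, N m; "grip_width": finger opening in m.
Only numpy, scipy, OpenCV 4.12 (cv2) and the standard library are available. Lean on these libraries where they do the work, as an engineer would, in place of code of your own. Each camera call takes 0.05 s, during which the arm holds its last target.

## Working session

There is one attempt and no reset: what is moved stays moved. The work goes in short steps, Python scripts to look and compute and a tool call to move; the robot and the scene stay as the last step left them, time stands still between calls to the robot, and variables do not carry over. Pictures are saved under pics/ and viewed, and the job is handed in when it is done.

Besides the shell and the picture viewer there is one more tool, called after "Call:" by a JSON object that holds its "api" and its "payload", one argument or row to a line. apply_moves: Moves the arm, as the interface text tells. Its arguments: {"type":"object","properties":{"increments":{"type":"array","items":{"type":"array","items":{"type":"number"}}},"grip_force":{"type":"number"}},"required":["increments"]}

```bash
mkdir -p pics; ls
python3 - <<'E'
from station import telemetry, optics
import cv2
s=telemetry.read_state(); print(s['t'],s['position'],s['tcp_rot'],s['grip_width'])
for n in ['scene','side']:
    im=optics.read_camera(n); cv2.imwrite(f'pics/{n}0.png',im[:,:,::-1]); print(n,optics.calibration(n))
E
```

```text
pics
0.0 [0.2771459  0.58730652 0.23032531] [[-9.04389269e-01  4.26707893e-01 -6.51407956e-04]
 [ 4.26708369e-01  9.04387689e-01 -1.69569288e-03]
 [-1.34440198e-04 -1.81152767e-03 -9.99998350e-01]] 0.08505128217301597
scene {'fovy': 51.05406420526658, 'cx': 324.9220822941787, 'cy': 203.0163972356844, 'k1': -0.11361966127177575, 'T': array([[ 0.44234537, -0.38175296,  0.81153881, -0.42542731],
       [-0.89683551, -0.18417302,  0.40220189, -0.41199149],
       [-0.00407821, -0.90572897, -0.4238377 ,  0.58772228],
       [ 0.        ,  0.        ,  0.        ,  1.        ]])}
side {'fovy': 43.61734972727789, 'cx': 323.4956436554369, 'cy': 199.79605816613932, 'k1': 0.0443824511424023, 'T': array([[-0.09772282, -0.76706886,  0.63407855, -0.39639433],
       [-0.99519765,  0.07893483, -0.05788725,  0.09862607],
       [-0.00564737, -0.63669039, -0.77109886,  1.18408234],
       [ 0.        ,  0.        ,  0.        ,  1.        ]])}
```

View pics/scene0.png

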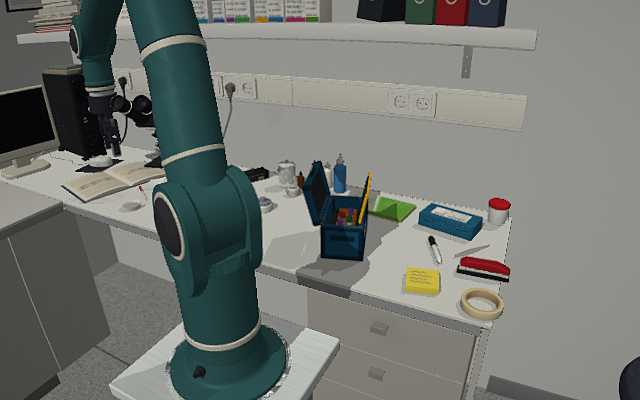

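View pics/side0.png

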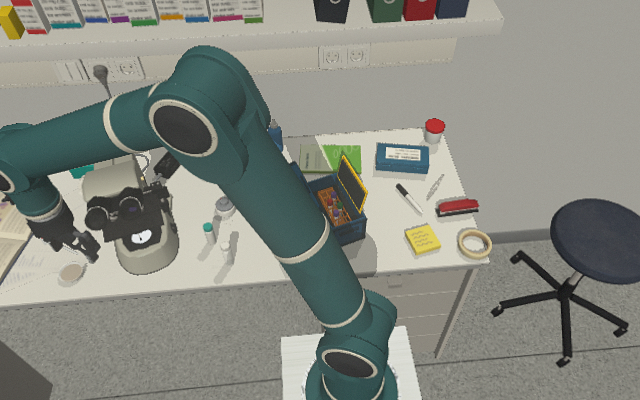

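Run:
```python
import cv2
a=cv2.imread('pics/scene0.png')[140:280,230:460]; cv2.imwrite('pics/sc_z.png',cv2.resize(a,None,fx=3.4,fy=3.4,interpolation=cv2.INTER_CUBIC))
a=cv2.imread('pics/side0.png')[120:270,190:470]; cv2.imwrite('pics/si_z.png',cv2.resize(a,None,fx=2.8,fy=2.8,interpolation=cv2.INTER_CUBIC))
```

```text
(no output)
```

View pics/sc_z.png

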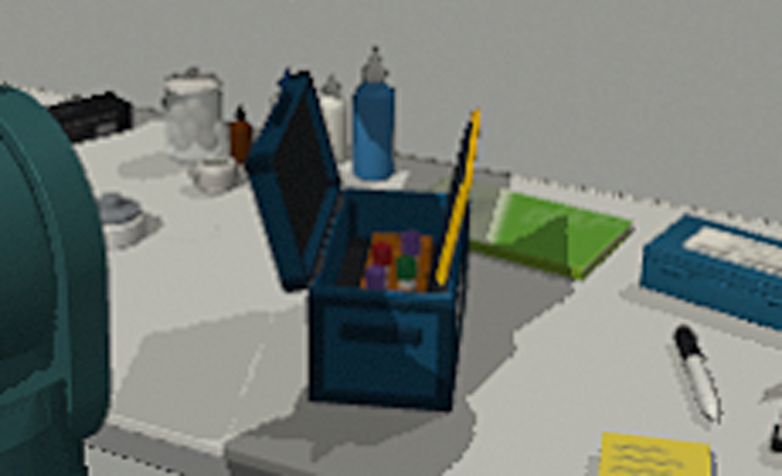

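View pics/si_z.png

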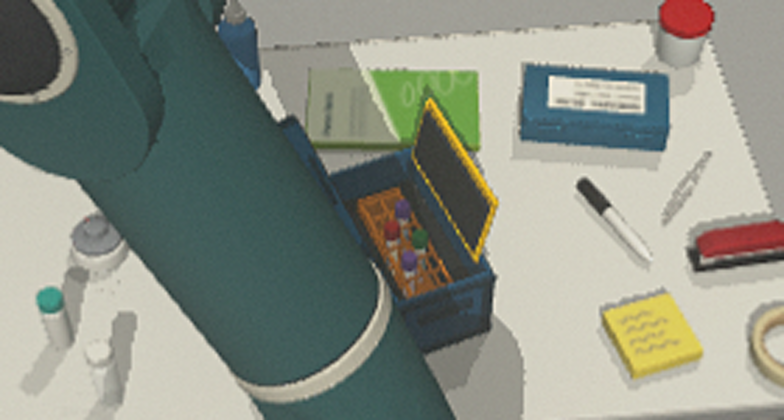

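```bash
cat > h.py <<'E'
import numpy as np, cv2
from station import telemetry, optics
def ray(n,u,v,c=None):
    c=c or optics.calibration(n); f=200/np.tan(np.radians(c['fovy'])/2)
    K=np.array([[f,0,c['cx']],[0,f,c['cy']],[0,0,1.]])
    p=cv2.undistortPoints(np.array([[[u,v]]],float),K,np.array([c['k1'],0,0,0.]))[0,0]
    T=np.array(c['T']); return T[:3,3],T[:3,:3]@np.array([p[0],p[1],1])
def onz(n,u,v,z,c=None):
    o,d=ray(n,u,v,c); return o+d*(z-o[2])/d[2]
def tri(n1,p1,n2,p2):
    o,d=ray(n1,*p1); q,e=ray(n2,*p2); d/=np.linalg.norm(d); e/=np.linalg.norm(e)
    A=np.stack([d,-e],1); s=np.linalg.lstsq(A,q-o,rcond=None)[0]
    a=o+d*s[0];b=q+e*s[1]; return (a+b)/2,np.linalg.norm(a-b)
E
python3 - <<'E'
from h import *
np.set_printoptions(precision=4,suppress=True)
S=lambda x,y:(230+x/3.4,140+y/3.4); D=lambda x,y:(190+x/2.8,120+y/2.8)
for nm,p,z in [('BL',(312,400),0),('BR',(450,408),0),('TL',(312,288),.1),('TR',(464,300),.1),('vial? marker tip',(710,415),0.009)]: print(nm,onz('scene',*S(*p),z))
for nm,p,z in [('TRn',(493,272),.1),('BRn',(490,330),0),('TLfar',(333,180),.1),('vialteal top',(50,300),.078),('vial white',(97,352),.084),('timer',(96,232),.042),('notepad',(652,335),.018)]: print('side',nm,onz('side',*D(*p),z))
for nm,a,b in [('flapfar top',(476,110),(430,100)),('TRn',(464,300),(493,272)),('flapnearbot',(440,285),(475,258))]: print(nm,tri('scene',S(*a),'side',D(*b)))
E
```

```text
BL [0.3966 0.0052 0.    ]
BR [ 0.4319 -0.0937  0.    ]
TL [0.3915 0.0019 0.1   ]
TR [ 0.4224 -0.1044  0.1   ]
vial? marker tip [ 0.4925 -0.2769  0.009 ]
side TRn [ 0.422  -0.0925  0.1   ]
side BRn [ 0.4232 -0.0955  0.    ]
side TLfar [0.5572 0.0534 0.1   ]
side vialteal top [0.4488 0.3407 0.078 ]
side vial white [0.3779 0.2922 0.084 ]
side timer [0.561  0.3049 0.042 ]
side notepad [ 0.3882 -0.2543  0.018 ]
flapfar top (array([ 0.5833, -0.0489,  0.1805]), np.float64(0.0010844836111935452))
TRn (array([ 0.4329, -0.0972,  0.0906]), np.float64(0.008124945335584223))
flapnearbot (array([ 0.4435, -0.0778,  0.0962]), np.float64(0.0007519521978371722))
```

Run:
```python
from h import *
np.set_printoptions(precision=3,suppress=True)
for p,z in [((145,272),0),((178,250),0),((180,165),.3),((90,205),.25),((120,160),.35),((223,207),.0)]: print(p,onz('side',*p,z))
im=optics.read_camera('wrist'); cv2.imwrite('pics/w0.png',im[:,:,::-1]); print(optics.calibration('wrist')['T'])
s=telemetry.read_state(); R=s['tcp_rot']; print(s['position'],s['joints'])
print('inc mm to', R.T@(np.array([.277,.587,.45])-s['position'])*1e3, R.T@(np.array([.48,-.06,.45])-s['position'])*1e3)
```

```text
(145, 272) [0.372 0.52  0.   ]
(178, 250) [0.436 0.438 0.   ]
(180, 165) [0.475 0.368 0.3  ]
(90, 205) [0.413 0.585 0.25 ]
(120, 160) [0.456 0.491 0.35 ]
(223, 207) [0.58  0.316 0.   ]
[[ 0.425  0.863  0.273  0.207]
 [ 0.905 -0.405 -0.13   0.621]
 [-0.002  0.303 -0.953  0.373]
 [ 0.     0.     0.     1.   ]]
[0.277 0.587 0.231] [-1.173  0.468 -0.012  1.603  0.006  1.071 -0.056]
inc mm to [  -0.021   -0.796 -219.464] [-459.719 -499.289 -218.719]
```

View pics/w0.png

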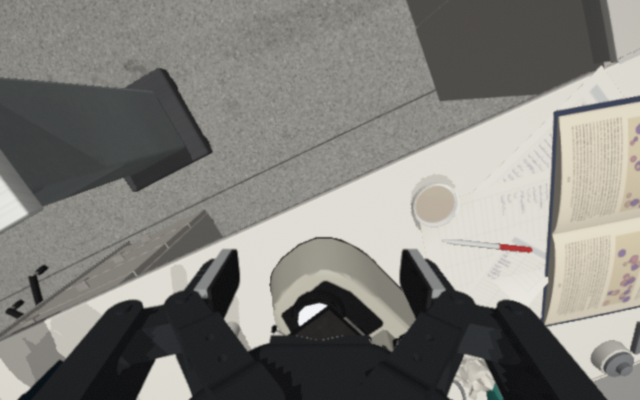

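Call:
{"api": "apply_moves", "payload": {
  "increments": [
    [0, 0, -40, 0, 100],
    [0, 0, -80, 0, 100],
    [0, 0, -120, 0, 80],
    [0, 0, -160, 0, 50],
    [0, 0, -200, 0, 20],
    [0, 0, -220, 0, 0],
    [0, 0, -220, 0, 0],
    [0, 0, -220, 0, 0]
  ]
}}

```text
t: 0.82
position: [0.2775, 0.588, 0.4523]
tcp_rot: [[-0.904, 0.427, 0.001], [0.427, 0.904, 0.002], [0.0, 0.002, -1.0]]
contact_force: [0.2, 0.1, -1.4]
grip_width: 0.0122
```

Call:
{"api": "apply_moves", "payload": {
  "increments": [
    [-27, -29, 0, -0.08, 0],
    [-54, -58, 0, -0.16, 0],
    [-81, -87, 0, -0.24, 0],
    [-108, -116, 0, -0.32, 0],
    [-135, -145, 0, -0.4, 0],
    [-162, -174, 0, -0.48, 0],
    [-189, -203, 0, -0.56, 0],
    [-216, -232, 0, -0.64, 0],
    [-243, -261, 0, -0.72, 0],
    [-270, -290, 0, -0.75, 0],
    [-297, -319, 0, -0.75, 0],
    [-324, -348, 0, -0.75, 0]
  ]
}}

```text
t: 1.82
position: [0.4213, 0.1326, 0.4495]
tcp_rot: [[-0.953, -0.305, -0.003], [-0.305, 0.953, -0.001], [0.003, -0.0, -1.0]]
contact_force: [1.0, -0.8, -0.3]
grip_width: -0.0001
```

Run:
```python
from h import *
np.set_printoptions(precision=3,suppress=True)
s=telemetry.read_state(); R=s['tcp_rot'];print(s['t'],s['position'],s['joints'],s['contact_force'],R)
print(R.T@(np.array([.45,-.06,.42])-s['position'])*1e3)
```

```text
1.8167 [0.421 0.133 0.449] [-0.668 -0.07   0.271  1.771  0.019  1.441  1.48 ] [ 1.047 -0.75  -0.325] [[-0.953 -0.305 -0.003]
 [-0.305  0.953 -0.001]
 [ 0.003 -0.    -1.   ]]
[  31.227 -192.226   29.646]
```

Call:
{"api": "apply_moves", "payload": {
  "increments": [
    [0, -40, 0, 0, 0],
    [0, -80, 0, 0, 0],
    [0, -120, 0, 0, 0],
    [0, -160, 0, 0, 0],
    [0, -190, 0, 0, 0],
    [0, -190, 0, 0, 0],
    [0, -190, 0, 0, 0]
  ]
}}

```text
t: 2.4
position: [0.4791, -0.0475, 0.4495]
tcp_rot: [[-0.954, -0.3, -0.003], [-0.3, 0.954, -0.001], [0.003, 0.0, -1.0]]
contact_force: [0.4, 1.4, 0.2]
grip_width: 0.0001
```

Run:
```python
from h import *
import pickle
c=optics.calibration('wrist'); im=optics.read_camera('wrist'); cv2.imwrite('pics/w1.png',im[:,:,::-1]); pickle.dump(c,open('w1.pkl','wb')); print(c)
im=optics.read_camera('scene'); cv2.imwrite('pics/s1.png',im[:,:,::-1]);
im=optics.read_camera('side'); cv2.imwrite('pics/d1.png',im[:,:,::-1]);
```

```text
{'fovy': 71.34245313565285, 'cx': 319.26353265194734, 'cy': 198.32157310850073, 'k1': -0.041246010994524136, 'T': array([[-3.01936828e-01,  9.09746188e-01,  2.84949163e-01,
         4.05319410e-01],
       [ 9.53327924e-01,  2.88087595e-01,  9.03958349e-02,
        -6.99143344e-02],
       [ 1.46946911e-04,  2.98943826e-01, -9.54270699e-01,
         5.92201723e-01],
       [ 0.00000000e+00,  0.00000000e+00,  0.00000000e+00,
         1.00000000e+00]])}
```

View pics/w1.png

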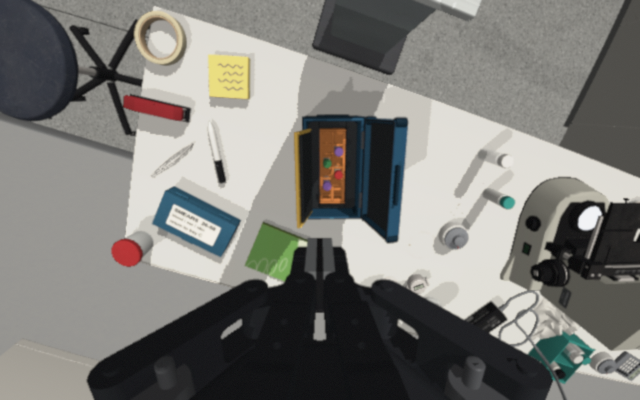

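View pics/s1.png

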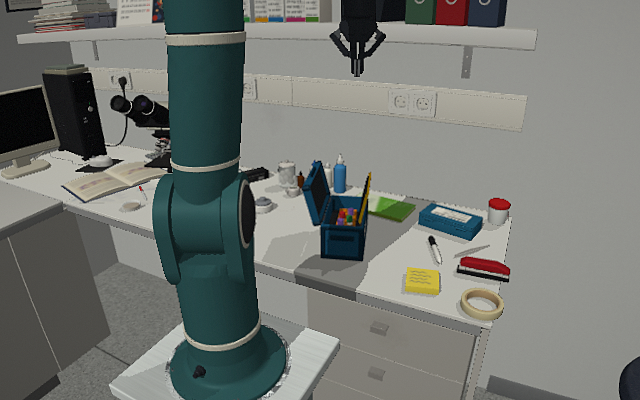

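Run:
```python
import cv2
a=cv2.imread('pics/w1.png')[100:250,270:430]; cv2.imwrite('pics/w1z.png',cv2.resize(a,None,fx=4,fy=4,interpolation=cv2.INTER_CUBIC))
```

```text
(no output)
```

View pics/w1z.png

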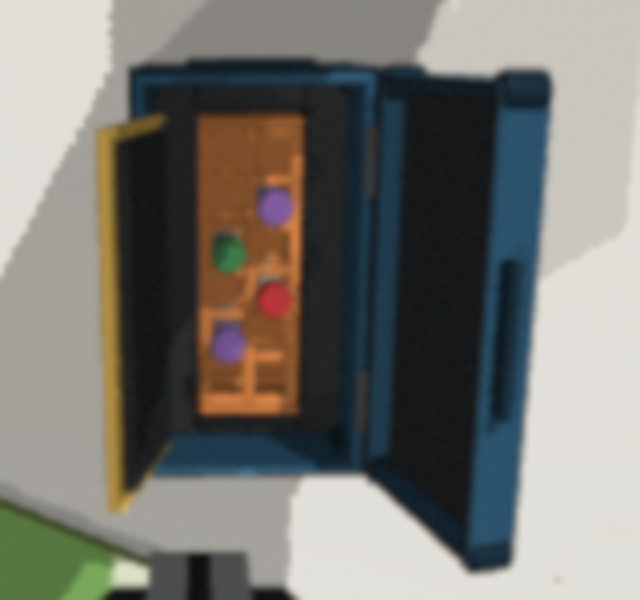

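```bash
cat >> h.py <<'E'
def car(p,C,th):
    X=np.array([np.cos(th),np.sin(th),0]);Y=np.array([-np.sin(th),np.cos(th),0]);d=np.asarray(p)-C
    return np.array([d@X,d@Y,d[2]])
E
python3 - <<'E'
from h import *
import pickle
np.set_printoptions(precision=4,suppress=True)
c=pickle.load(open('w1.pkl','rb')); W=lambda x,y,z:onz('wrist',270+x/4,100+y/4,z,c)
P={k:W(*v,.1) for k,v in dict(nl=(132,70),nr=(376,73),fr=(365,470),fl=(152,473)).items()}
for k in P: print(k,P[k])
print('w',np.linalg.norm(P['nl']-P['nr']),'l',np.linalg.norm(P['nr']-P['fr']))
e=P['nr']-P['fr']; th=np.arctan2(e[1],e[0])-np.pi/2; 
e2=P['nr']-P['nl']; th2=np.arctan2(e2[1],e2[0]); print(np.degrees([th%(2*np.pi),th2]))
th=th%(2*np.pi)
X=np.array([np.cos(th),np.sin(th),0])
C=(P['nr']+P['fr'])/2-.052*X; C[2]=0; print('C',C,'from left', (P['nl']+P['nr'])/2-.092*np.array([-np.sin(th),np.cos(th),0]))
for a in (1.6,1.7,1.75,1.8,1.85):
  f=np.array([-43,0,98])+85*np.array([np.cos(a),0,np.sin(a)])+np.array([-np.sin(a),0,np.cos(a)])
  z=f[2]/1e3; print('flap',a,f, car(W(98,130,z),C,th),car(W(113,511,z),C,th))
  l=np.array([52,0,100])+104*np.array([-np.cos(a),0,np.sin(a)])+22*np.array([np.sin(a),0,np.cos(a)])
  z=l[2]/1e3; print('lid',a,l, car(W(548,75,z),C,th),car(W(500,565,z),C,th))
E
```

```text
nl [ 0.4232 -0.0932  0.1   ]
nr [0.3928 0.0062 0.1   ]
fr [0.5646 0.064  0.1   ]
fl [ 0.5964 -0.0317  0.1   ]
w 0.1039904439095776 l 0.18119584320845997
[108.5982 106.9609]
C [ 0.4953 -0.0142  0.    ] from left [ 0.4952 -0.0142  0.1   ]
flap 1.6 [-46.4815   0.     182.9346] [-0.0602  0.0746  0.1829] [-0.0607 -0.0737  0.1829]
lid 1.6 [ 77.0274   0.     203.3133] [0.0943 0.0918 0.2033] [ 0.0894 -0.0903  0.2033]
flap 1.7 [-54.9434   0.     182.1627] [-0.0603  0.0745  0.1822] [-0.0608 -0.074   0.1822]
lid 1.7 [ 87.2165   0.     200.2986] [0.0953 0.0918 0.2003] [ 0.0902 -0.0918  0.2003]
flap 1.75 [-59.1349   0.     181.4606] [-0.0603  0.0745  0.1815] [-0.0609 -0.0743  0.1815]
lid 1.75 [ 92.1853   0.     198.4131] [0.0958 0.0917 0.1984] [ 0.0908 -0.0927  0.1984]
flap 1.8 [-63.286    0.     180.5498] [-0.0604  0.0744  0.1805] [-0.0609 -0.0747  0.1805]
lid 1.8 [ 97.0537   0.     196.2817] [0.0965 0.0916 0.1963] [ 0.0914 -0.0938  0.1963]
flap 1.85 [-67.3864   0.     179.4328] [-0.0605  0.0743  0.1794] [-0.061  -0.0752  0.1794]
lid 1.85 [101.8094   0.     193.9096] [0.0972 0.0916 0.1939] [ 0.0921 -0.0949  0.1939]
```

```bash
cat >> h.py <<'E'
C0=np.array([.4953,-.0142,0]); TH=np.radians(108.)
def world(x,y,z): return C0+np.array([np.cos(TH)*x-np.sin(TH)*y,np.sin(TH)*x+np.cos(TH)*y,z])
def inc(x,y,z):  # carrier mm -> tool inc mm
    s=telemetry.read_state(); return s['tcp_rot'].T@(world(x/1e3,y/1e3,z/1e3)-s['position'])*1e3
def here():
    s=telemetry.read_state(); return car(s['position'],C0,TH)*1e3, s['contact_force'], s['t']
E
python3 - <<'E'
from h import *
np.set_printoptions(precision=1,suppress=True)
print(here()); print(inc(-105,0,400),inc(-105,0,150))
E
```

```text
(array([-23.9,  24.7, 450.2]), array([ 0.6, -0.1, -0.3]), 2.55)
[-25.  -81.1  50.1] [-25.4 -81.3 300.1]
```

Call:
{"api": "apply_moves", "payload": {
  "increments": [
    [-12, -30, 20, 0, 0],
    [-25, -60, 40, 0, 0],
    [-25, -80, 75, 0, 0],
    [-25, -80, 110, 0, 0],
    [-25, -80, 145, 0, 0],
    [-25, -80, 180, 0, 0],
    [-25, -80, 215, 0, 0],
    [-25, -80, 245, 0, 0],
    [-25, -80, 270, 0, 0],
    [-25, -80, 290, 0, 0],
    [-25, -80, 300, 0, 0],
    [-25, -80, 300, 0, 0]
  ]
}}

```text
t: 3.55
position: [0.5263, -0.113, 0.149]
tcp_rot: [[-0.952, -0.306, -0.005], [-0.306, 0.952, 0.001], [0.004, 0.002, -1.0]]
contact_force: [-0.5, -0.5, -0.1]
grip_width: -0.0
```

Run:
```python
from h import *
np.set_printoptions(precision=1,suppress=True)
print(here(),telemetry.read_state()['joints'])
h=12
for a in np.linspace(1.8,0,19):
    x=-43+50*np.cos(a)-np.sin(a)-h; z=98+50*np.sin(a)+np.cos(a); print(round(a,2),x,z,inc(x,0,z))
c=optics.calibration('wrist'); im=optics.read_camera('wrist'); cv2.imwrite('pics/w2.png',im[:,:,::-1])
im=optics.read_camera('scene')[120:280,200:460]; cv2.imwrite('pics/s2.png',cv2.resize(im[:,:,::-1],None,fx=3,fy=3))
```

```text
(array([-103.6,    1. ,  149. ]), array([-0.5, -0.5, -0.1]), 3.55) [-0.3  0.4  0.5  2.  -0.3  0.8  2.3]
1.8 -67.33395236553255 146.46517944921666 [-0.9 36.2  2.6]
1.7 -62.4338895252287 147.45439602832792 [-0.9 41.1  1.6]
1.6 -57.45954971810595 147.94948062977394 [-0.9 46.1  1.1]
1.5 -52.46063490321891 147.94548653187042 [-0.9 51.1  1.1]
1.4 -47.48709258497641 147.44245364232324 [-0.9 56.1  1.7]
1.3 -42.588616754187825 146.44540809948424 [-0.9 61.   2.7]
1.2 -37.81415136213354 144.96431205283798 [-0.9 65.7  4.2]
1.1 -33.21140128878257 143.01396412449736 [-0.9 70.3  6.1]
1.0 -28.826355691400906 140.61385154626296 [-0.9 74.7  8.5]
0.9 -24.702828496094263 137.78795544964484 [-0.9 78.8 11.4]
0.8 -20.88202062354125 134.5645112543233 [-0.9 82.7 14.6]
0.7 -17.402108323013266 130.97572654916905 [-0.9 86.1 18.2]
0.6 -14.297861727911123 127.05745928466143 [-0.9 89.2 22.1]
0.5 -11.60029744408557 122.84885949210053 [-0.9 91.9 26.3]
0.4 -9.336368642164393 118.3919781094354 [-0.9 94.2 30.8]
0.3 -7.5286957503810426 113.73134682219258 [-0.9 96.  35.4]
0.2 -6.195340438732982 108.9135331175943 [-0.9 97.3 40.3]
0.1 -5.349625152745536 103.98667499761943 [-0.9 98.1 45.2]
0.0 -5.0 99.0 [-1.  98.5 50.2]
```

View pics/s2.png

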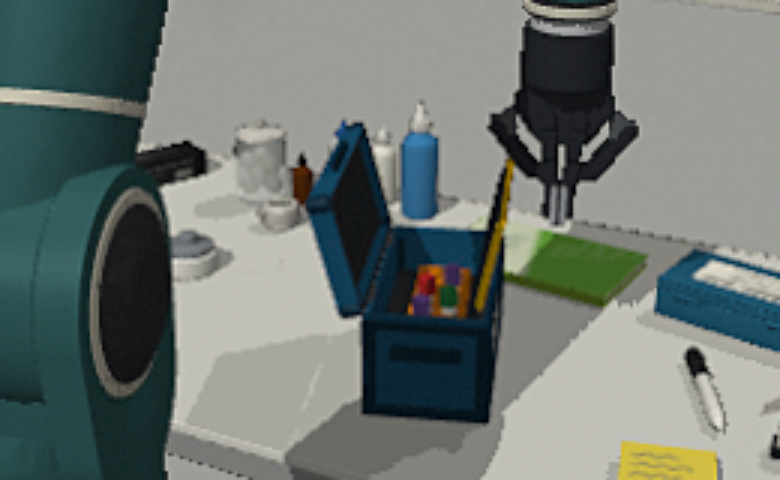

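View pics/w2.png

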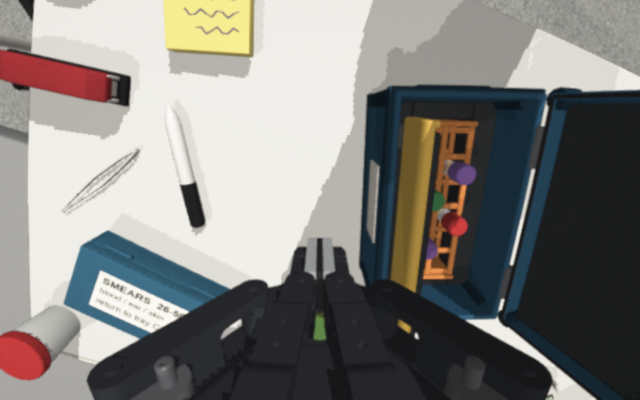

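Call:
{"api": "apply_moves", "payload": {
  "increments": [
    [0, 0, 0, 0.12, 0],
    [0, 0, 0, 0.24, 0],
    [0, 0, 0, 0.36, 0],
    [0, 0, 0, 0.48, 0],
    [0, 0, 0, 0.6, 0],
    [0, 0, 0, 0.72, 0],
    [0, 0, 0, 0.84, 0],
    [0, 0, 0, 0.96, 0],
    [0, 0, 0, 1.08, 0],
    [0, 0, 0, 1.2, 0],
    [0, 0, 0, 1.32, 0],
    [0, 0, 0, 1.44, 0]
  ]
}}

```text
t: 4.65
position: [0.5291, -0.1142, 0.1531]
tcp_rot: [[-0.421, 0.907, 0.003], [0.907, 0.421, 0.001], [-0.0, 0.004, -1.0]]
contact_force: [-0.6, 0.1, 0.6]
grip_width: -0.0001
```

Call:
{"api": "apply_moves", "payload": {
  "increments": [
    [0, 0, 0, 0.12, 0],
    [0, 0, 0, 0.12, 0],
    [0, 0, 0, 0.12, 0]
  ]
}}

```text
t: 4.9
position: [0.5288, -0.1143, 0.1524]
tcp_rot: [[-0.319, 0.948, 0.002], [0.948, 0.319, 0.0], [-0.0, 0.002, -1.0]]
contact_force: [-0.0, 1.0, 0.3]
grip_width: -0.0
```

Run:
```python
from h import *
np.set_printoptions(precision=1,suppress=True)
print(here(),telemetry.read_state()['joints'],telemetry.read_state()['tcp_rot'])
h=11
for a in np.linspace(1.8,0,19):
    r=45
    x=-43+r*np.cos(a)-np.sin(a)-h; z=98+r*np.sin(a)+np.cos(a); print(round(a,2),x,z,inc(x,0,z))
im=optics.read_camera('scene')[120:280,200:460]; cv2.imwrite('pics/s3.png',cv2.resize(im[:,:,::-1],None,fx=3,fy=3))
```

```text
(array([-105.5,   -0.9,  152.4]), array([-0. ,  1. ,  0.3]), 4.9) [-0.6  0.5  0.9  2.  -0.5  0.9  1. ] [[-0.3  0.9  0. ]
 [ 0.9  0.3  0. ]
 [-0.   0.  -1. ]]
1.8 -65.19794189206712 141.59594129482568 [40.3 -0.5 10.8]
1.7 -60.78966705375108 142.49607197606556 [44.7 -0.5  9.9]
1.6 -56.3135521065995 142.95161261456644 [49.2 -0.4  9.4]
1.5 -51.814320911557424 142.95801159885016 [53.7 -0.4  9.4]
1.4 -47.33692829947761 142.51520499238094 [58.2 -0.3  9.9]
1.3 -42.926110897310764 141.62761717239826 [62.6 -0.3 10.8]
1.2 -38.62594013451691 140.30411662300187 [66.9 -0.3 12.1]
1.1 -34.47938189591046 138.5579273241902 [71.  -0.2 13.8]
1.0 -30.527867220741605 136.4064966222235 [75.  -0.2 16. ]
0.9 -26.810878337447587 133.87132090150743 [78.7 -0.1 18.5]
0.8 -23.36555417027708 130.97773079982568 [82.2 -0.1 21.4]
0.7 -20.226319259435712 127.75463811298059 [85.3 -0.1 24.6]
0.6 -17.42453980245951 124.23424691768626 [88.1 -0.1 28.1]
0.5 -14.988210253537432 120.45173179907951 [90.5 -0.1 31.9]
0.4 -12.941673612178823 116.44488639789216 [92.6 -0.  35.9]
0.3 -11.30537819600907 112.25374578888588 [94.2 -0.  40.1]
0.2 -10.095673327939187 107.92018646361899 [95.4 -0.  44.4]
0.1 -9.324645979135664 103.48750791438529 [96.2 -0.  48.9]
0.0 -9.0 99.0 [96.5 -0.  53.4]
```

View pics/s3.png

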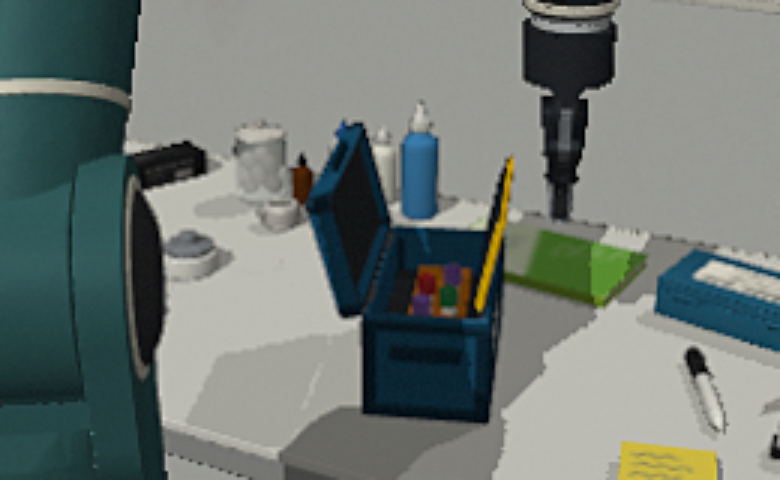

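Call:
{"api": "apply_moves", "payload": {
  "increments": [
    [15, 0, 5, 0, 0],
    [28, 0, 10, 0, 0],
    [36, 0, 11, 0, 0],
    [41, 0, 11, 0, 0],
    [45, 0, 10, 0, 0],
    [49, 0, 10, 0, 0],
    [54, 0, 10, 0, 0],
    [58, 0, 10, 0, 0],
    [63, 0, 11, 0, 0],
    [67, 0, 12, 0, 0],
    [71, 0, 14, 0, 0],
    [75, 0, 16, 0, 0]
  ]
}}

```text
t: 5.95
position: [0.5041, -0.0431, 0.1351]
tcp_rot: [[-0.315, 0.949, -0.0], [0.949, 0.315, 0.0], [0.0, 0.0, -1.0]]
contact_force: [0.4, -0.7, -0.4]
grip_width: -0.0
```

Run:
```python
from h import *
np.set_printoptions(precision=1,suppress=True)
print(here())
h=11
for a in np.linspace(1,0,11):
    r=45
    x=-43+r*np.cos(a)-np.sin(a)-h; z=98+r*np.sin(a)+np.cos(a); print(round(a,2),inc(x,0,z))
im=optics.read_camera('scene')[120:280,200:460]; cv2.imwrite('pics/s4.png',cv2.resize(im[:,:,::-1],None,fx=3,fy=3))
```

```text
(array([-30.2,   0.5, 135.1]), array([ 0.4, -0.7, -0.4]), 5.95)
1.0 [-0.3  0.5 -1.3]
0.9 [3.4 0.6 1.2]
0.8 [6.8 0.6 4.1]
0.7 [10.   0.6  7.3]
0.6 [12.8  0.6 10.9]
0.5 [15.2  0.6 14.6]
0.4 [17.3  0.6 18.6]
0.3 [18.9  0.7 22.8]
0.2 [20.1  0.7 27.2]
0.1 [20.9  0.7 31.6]
0.0 [21.2  0.7 36.1]
```

View pics/s4.png

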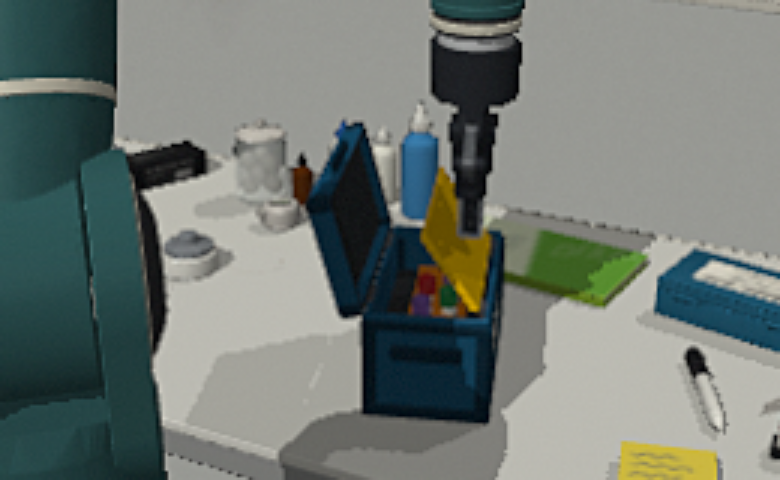

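The flap follows the fingers at about 1 rad. I'll continue along the arc.

Call:
{"api": "apply_moves", "payload": {
  "increments": [
    [3, 1, 1, 0, 0],
    [7, 1, 4, 0, 0],
    [10, 1, 7, 0, 0],
    [13, 1, 11, 0, 0],
    [15, 1, 15, 0, 0],
    [17, 1, 19, 0, 0],
    [19, 1, 23, 0, 0],
    [20, 1, 27, 0, 0],
    [21, 1, 31, 0, 0],
    [21, 1, 34, 0, 0],
    [21, 1, 36, 0, 0],
    [21, 1, 37, 0, 0]
  ]
}}

```text
t: 7.0
position: [0.4985, -0.0231, 0.0988]
tcp_rot: [[-0.315, 0.949, -0.001], [0.949, 0.315, 0.002], [0.002, -0.0, -1.0]]
contact_force: [-6.9, 2.4, 21.5]
grip_width: 0.0003
```

Run:
```python
from h import *
np.set_printoptions(precision=1,suppress=True)
print(here())
im=optics.read_camera('scene')[120:280,200:460]; cv2.imwrite('pics/s5.png',cv2.resize(im[:,:,::-1],None,fx=3,fy=3))
```

```text
(array([-9.4, -0.3, 98.8]), array([-6.9,  2.4, 21.5]), 7.0)
```

View pics/s5.png

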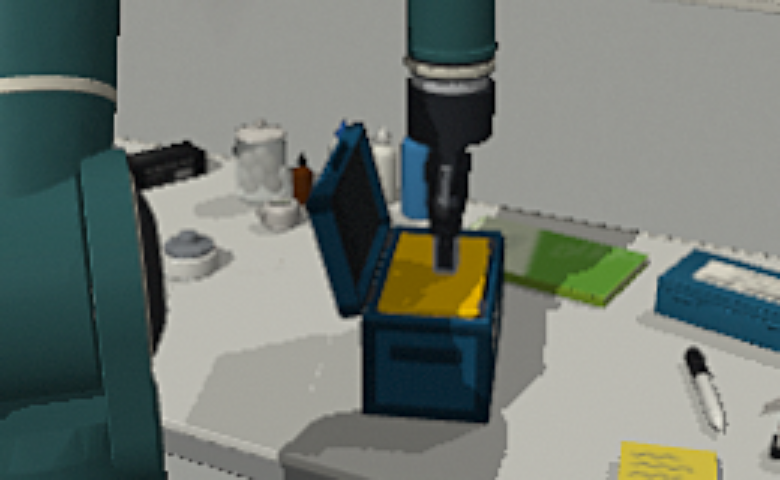

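Call:
{"api": "apply_moves", "payload": {
  "increments": [
    [0, 0, 0, 0, 0],
    [0, 0, 0, 0, 0],
    [0, 0, 0, 0, 0],
    [0, 0, -3, 0, 0],
    [0, 0, -15, 0, 0],
    [0, 0, -40, 0, 0],
    [0, 0, -75, 0, 0],
    [0, 0, -110, 0, 0],
    [0, 0, -145, 0, 0],
    [0, 0, -175, 0, 0],
    [0, 0, -190, 0, 0],
    [0, 0, -190, 0, 0]
  ]
}}

```text
t: 8.05
position: [0.5005, -0.024, 0.292]
tcp_rot: [[-0.314, 0.949, 0.006], [0.949, 0.314, 0.002], [0.0, 0.007, -1.0]]
contact_force: [-0.0, 0.6, -0.7]
grip_width: 0.0001
```

Run:
```python
from h import *
np.set_printoptions(precision=1,suppress=True)
print(here(),inc(130,0,290),inc(130,0,175))
im=optics.read_camera('scene')[120:280,200:460]; cv2.imwrite('pics/s6.png',cv2.resize(im[:,:,::-1],None,fx=3,fy=3))
im=optics.read_camera('wrist'); cv2.imwrite('pics/w6.png',im[:,:,::-1])
```

```text
(array([-10.9,  -1.9, 292. ]), array([-0. ,  0.6, -0.7]), 8.05) [140.9  -1.2   2. ] [140.9  -1.9 117. ]
```

View pics/s6.png

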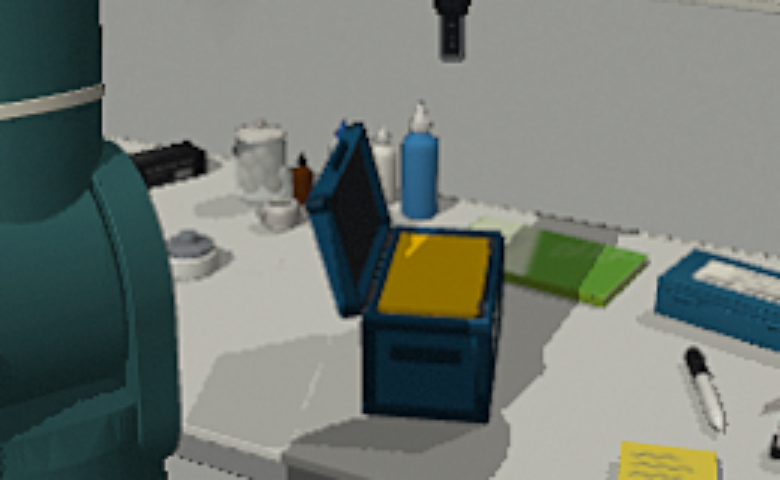

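View pics/w6.png

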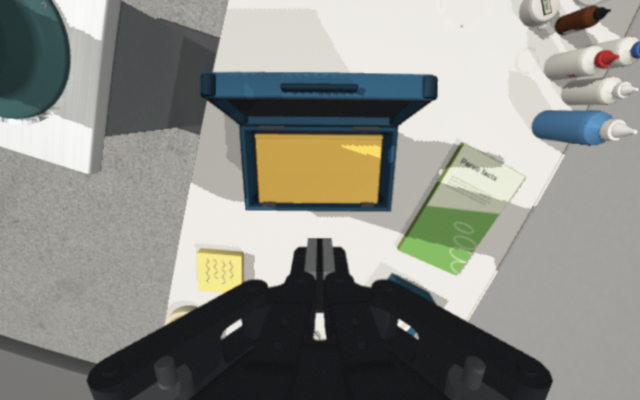

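Call:
{"api": "apply_moves", "payload": {
  "increments": [
    [30, 0, 0, 0, 0],
    [60, 0, 0, 0, 0],
    [90, 0, 0, 0, 0],
    [120, 0, 0, 0, 0],
    [140, 0, 0, 0, 0],
    [145, 0, 15, 0, 0],
    [145, 0, 40, 0, 0],
    [145, 0, 65, 0, 0],
    [145, 0, 90, 0, 0],
    [145, 0, 110, 0, 0],
    [145, 0, 115, 0, 0],
    [145, 0, 115, 0, 0]
  ]
}}

```text
t: 9.15
position: [0.4514, 0.1132, 0.1715]
tcp_rot: [[-0.313, 0.95, -0.004], [0.95, 0.313, -0.004], [-0.002, -0.005, -1.0]]
contact_force: [0.2, -0.5, 0.9]
grip_width: 0.0001
```

Run:
```python
from h import *
np.set_printoptions(precision=1,suppress=True)
print(here(),telemetry.read_state()['joints'])
h=11;r=85
for a in np.arange(1.8,-.01,-.075):
    x=52-r*np.cos(a)+22*np.sin(a)+h; z=100+r*np.sin(a)+22*np.cos(a); print(round(a,2),x,z,inc(x,0,z))
im=optics.read_camera('scene')[120:280,200:460]; cv2.imwrite('pics/s7.png',cv2.resize(im[:,:,::-1],None,fx=3,fy=3))
```

```text
(array([134.7,   2.3, 171.5]), array([ 0.2, -0.5,  0.9]), 9.15) [-1.2  0.4  1.   2.1 -0.4  0.9  0.4]
1.8 103.73682592823269 177.77860254139864 [-31.    2.2  -6.3]
1.72 97.79437938050711 180.6123511846996 [-36.9   2.1  -9.1]
1.65 91.65630617455861 182.99286786483495 [-43.1   2.1 -11.5]
1.58 85.35711679083218 184.90676845105511 [-49.4   2.1 -13.4]
1.5 78.93222756353447 186.34329229803407 [-55.8   2.  -14.8]
1.43 72.41776155711915 187.29436274613184 [-62.3   2.  -15.7]
1.35 65.850345469278 187.75463253131292 [-68.9   2.  -16.2]
1.28 59.266903702322466 187.72151384941017 [-75.5   1.9 -16.1]
1.2 52.70445076076176 187.19519290570105 [-82.    1.9 -15.6]
1.13 46.199883142293515 186.17862886799375 [-88.5   1.9 -14.5]
1.05 39.78977189227162 184.67753722910942 [-94.9   1.9 -13. ]
0.98 33.510156987985695 182.70035767230246 [-101.2    1.8  -11. ]
0.9 27.3963447087982 180.2582066202907 [-107.3    1.8   -8.6]
0.83 21.48270913139839 177.36481473468368 [-113.2    1.8   -5.7]
0.75 15.802498866238624 174.0364497172075 [-118.9    1.8   -2.3]
0.68 10.387650121751463 170.29182484676838 [-124.3    1.8    1.4]
0.6 5.268607147368174 166.15199376659098 [-129.4    1.8    5.6]
0.53 0.47415106487358827 161.64023211297757 [-134.2    1.8   10.1]
0.45 -3.9687619495304283 156.78190665121352 [-138.6    1.8   15. ]
0.38 -8.035152222653622 151.60433265438502 [-142.7    1.8   20.1]
0.3 -11.702157029126994 146.13662032697727 [-146.3    1.8   25.6]
0.23 -14.949159133961746 140.4095111367152 [-149.6    1.8   31.4]
0.15 -17.75790271014438 134.45520497484895 [-152.4    1.9   37.3]
0.08 -20.112595979537268 128.30717911665175 [-154.7    1.9   43.5]
0.0 -21.99999999999998 122.0000000000001 [-156.6    1.9   49.8]
```

View pics/s7.png

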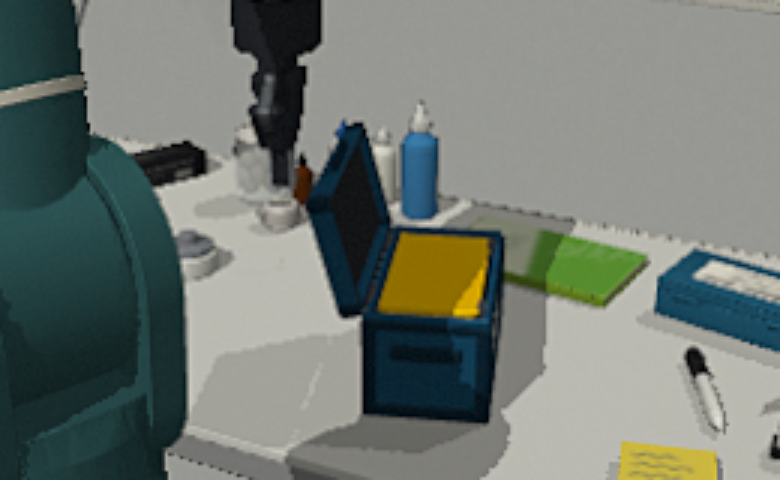

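Call:
{"api": "apply_moves", "payload": {
  "increments": [
    [-14, 2, 0, 0, 0],
    [-24, 2, -2, 0, 0],
    [-31, 2, -4, 0, 0],
    [-37, 2, -6, 0, 0],
    [-43, 2, -8, 0, 0],
    [-49, 2, -10, 0, 0],
    [-56, 2, -11, 0, 0],
    [-62, 2, -12, 0, 0],
    [-69, 2, -12, 0, 0],
    [-75, 2, -12, 0, 0],
    [-82, 2, -12, 0, 0],
    [-88, 2, -11, 0, 0]
  ]
}}

```text
t: 10.2
position: [0.4828, 0.0305, 0.1842]
tcp_rot: [[-0.314, 0.949, 0.0], [0.949, 0.314, -0.0], [-0.001, 0.0, -1.0]]
contact_force: [0.4, 1.8, 3.1]
grip_width: -0.0004
```

Run:
```python
from h import *
np.set_printoptions(precision=1,suppress=True)
print(here(),telemetry.read_state()['joints'])
h=11;r=83
for a in np.arange(1.2,-.01,-.075):
    x=52-r*np.cos(a)+22*np.sin(a)+h; z=100+r*np.sin(a)+22*np.cos(a); print(round(a,2),inc(x,0,z))
im=optics.read_camera('scene')[120:280,200:460]; cv2.imwrite('pics/s8.png',cv2.resize(im[:,:,::-1],None,fx=3,fy=3))
```

```text
(array([ 46.3,  -1.9, 184.2]), array([0.4, 1.8, 3.1]), 10.2) [-1.   0.4  1.   2.1 -0.4  0.9  0.6]
1.2 [ 7.1 -1.9 -1.1]
1.12 [ 0.7 -1.9 -0.2]
1.05 [-5.5 -2.   1.3]
0.98 [-11.7  -2.    3.2]
0.9 [-17.7  -2.    5.5]
0.83 [-23.5  -2.1   8.3]
0.75 [-29.   -2.1  11.6]
0.68 [-34.4  -2.1  15.2]
0.6 [-39.4  -2.1  19.2]
0.53 [-44.1  -2.2  23.6]
0.45 [-48.5  -2.2  28.3]
0.38 [-52.5  -2.2  33.4]
0.3 [-56.1  -2.2  38.7]
0.23 [-59.3  -2.3  44.3]
0.15 [-62.1  -2.3  50.1]
0.08 [-64.4  -2.3  56.1]
0.0 [-66.3  -2.3  62.2]
```

View pics/s8.png

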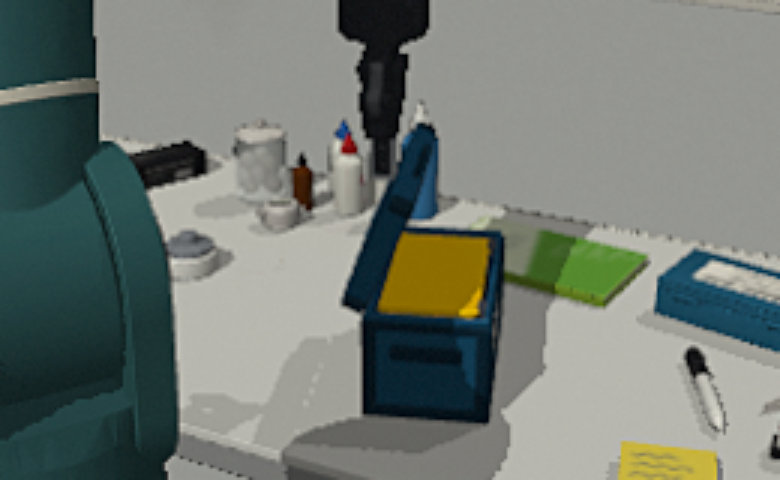

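The lid is following the fingers at about 1.15 rad and the flap is still flat, so I'll keep going.

Call:
{"api": "apply_moves", "payload": {
  "increments": [
    [-6, -2, 1, 0, 0],
    [-12, -2, 3, 0, 0],
    [-18, -2, 6, 0, 0],
    [-23, -2, 8, 0, 0],
    [-29, -2, 12, 0, 0],
    [-34, -2, 15, 0, 0],
    [-39, -2, 19, 0, 0],
    [-44, -2, 24, 0, 0],
    [-48, -2, 28, 0, 0],
    [-52, -2, 33, 0, 0],
    [-56, -2, 38, 0, 0],
    [-59, -2, 42, 0, 0]
  ]
}}

```text
t: 11.25
position: [0.4991, -0.0255, 0.1415]
tcp_rot: [[-0.314, 0.949, -0.001], [0.949, 0.314, 0.0], [0.0, -0.001, -1.0]]
contact_force: [-0.2, -0.9, 0.7]
grip_width: 0.0004
```

Run:
```python
from h import *
np.set_printoptions(precision=1,suppress=True)
print(here())
print(inc(-22,0,122))
im=optics.read_camera('scene')[120:280,200:460]; cv2.imwrite('pics/s9.png',cv2.resize(im[:,:,::-1],None,fx=3,fy=3))
```

```text
(array([-11.9,  -0.1, 141.5]), array([-0.2, -0.9,  0.7]), 11.25)
[-10.1  -0.2  19.5]
```

View pics/s9.png

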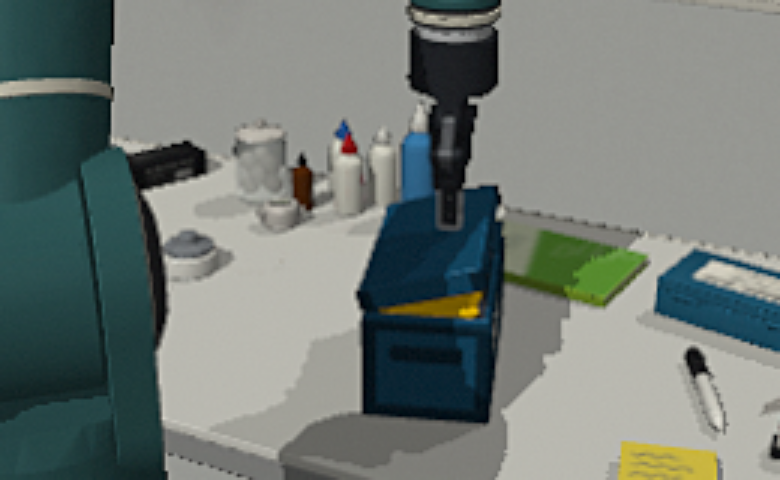

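Call:
{"api": "apply_moves", "payload": {
  "increments": [
    [-3, 0, 4, 0, 0],
    [-6, 0, 8, 0, 0],
    [-8, 0, 12, 0, 0],
    [-10, 0, 15, 0, 0],
    [-11, 0, 18, 0, 0],
    [-12, 0, 20, 0, 0],
    [-12, 0, 20, 0, 0],
    [-12, 0, 20, 0, 0]
  ]
}}

```text
t: 11.97
position: [0.5031, -0.0368, 0.1222]
tcp_rot: [[-0.314, 0.949, 0.0], [0.949, 0.314, -0.0], [-0.0, 0.0, -1.0]]
contact_force: [-0.5, -0.5, -0.7]
grip_width: 0.0
```

Run:
```python
from h import *
np.set_printoptions(precision=1,suppress=True)
print(here())
im=optics.read_camera('scene')[120:280,200:460]; cv2.imwrite('pics/s10.png',cv2.resize(im[:,:,::-1],None,fx=3,fy=3))
```

```text
(array([-23.9,  -0.4, 122.2]), array([-0.5, -0.5, -0.7]), 11.9667)
```

View pics/s10.png

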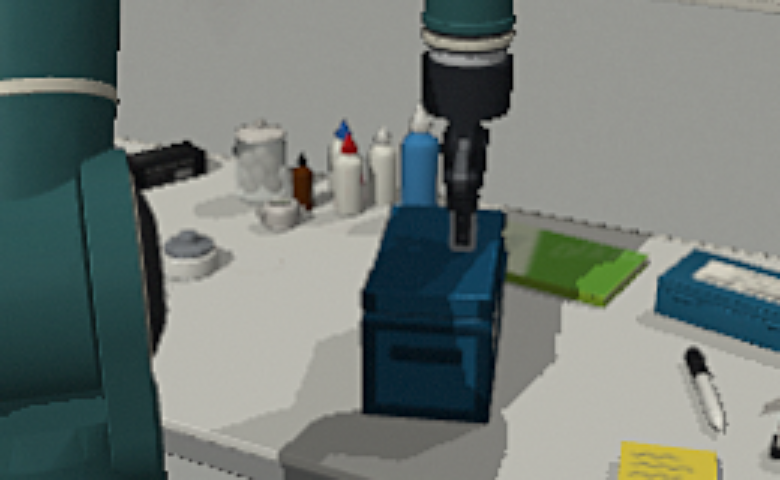

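Almost shut, but no seating force yet; press a little further.

Call:
{"api": "apply_moves", "payload": {
  "increments": [
    [-3, 0, 1, 0, 0],
    [-6, 0, 1, 0, 0],
    [-6, 0, 2, 0, 0],
    [-6, 0, 2, 0, 0],
    [-6, 0, 2, 0, 0],
    [-6, 0, 2, 0, 0]
  ]
}}

```text
t: 12.52
position: [0.5043, -0.0387, 0.1217]
tcp_rot: [[-0.317, 0.949, -0.003], [0.949, 0.317, 0.008], [0.008, -0.0, -1.0]]
contact_force: [-9.5, 9.6, 23.6]
grip_width: 0.0
```

Call:
{"api": "apply_moves", "payload": {
  "increments": [
    [0, 0, -3, 0, 0],
    [0, 0, -10, 0, 0],
    [0, 0, -30, 0, 0],
    [0, 0, -65, 0, 0],
    [0, 0, -100, 0, 0],
    [0, 0, -135, 0, 0],
    [0, 0, -170, 0, 0],
    [0, 0, -200, 0, 0],
    [0, 0, -200, 0, 0],
    [0, 0, -200, 0, 0]
  ]
}}

```text
t: 13.35
position: [0.5057, -0.0425, 0.3217]
tcp_rot: [[-0.315, 0.949, 0.004], [0.949, 0.315, 0.001], [0.0, 0.004, -1.0]]
contact_force: [0.2, 0.0, -0.1]
grip_width: -0.0002
```

Run:
```python
from h import *
np.set_printoptions(precision=1,suppress=True)
print(here())
im=optics.read_camera('scene')[120:280,200:460]; cv2.imwrite('pics/s11.png',cv2.resize(im[:,:,::-1],None,fx=3,fy=3))
im=optics.read_camera('side')[100:280,180:480]; cv2.imwrite('pics/d11.png',cv2.resize(im[:,:,::-1],None,fx=2.6,fy=2.6))
```

```text
(array([-30.1,  -1.2, 321.7]), array([ 0.2,  0. , -0.1]), 13.35)
```

View pics/s11.png

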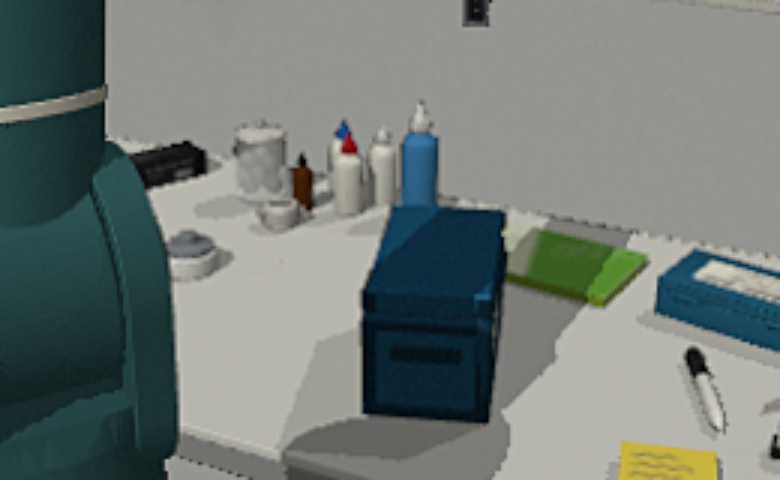

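View pics/d11.png

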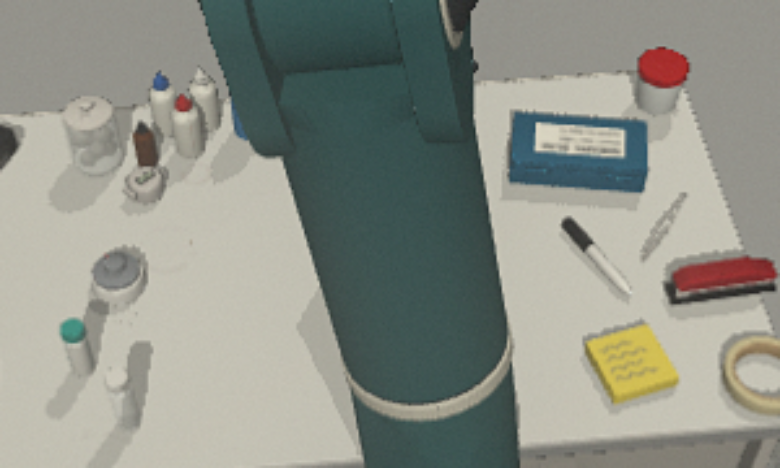

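The lid is down flush with no gap along the rim at zoomed (365–500, 315), and the bystanders stand where they were. The arm is clear, so I'm handing in.

```bash
python3 -c "
from station import job; print(job.job_done())"
```

```text
the job is handed in; nothing more can be done
None
```

The carrier is closed: I folded the yellow flap flat over the tubes first, then shut the lid on top of it. I handed the job in at about 13.5 s of the 54 s allowed; the hand-in reports no verdict.

- **Flap:** It was pushed from about 1.76 rad with shut fingers, at roughly 1.2 rad/s. It came to rest at fingertip z = 99 mm with 21 N on the tool. Pictures after the fingers lifted showed it still flat with the lid open.
- **Lid:** It was pushed from about 1.76 rad, at roughly 0.9 rad/s. On the first pass it reached 122 mm with no seating force, so I pressed 2 mm further. It then seated at z = 121.7 mm (a shut lid is 122 mm) with 24 N on the tool.
- **Last checks:** The scene picture shows no gap along the rim. The vials, timer, notepad and marker look unmoved in the pictures. The arm stands 200 mm above the lid with no contact force.
- **Not checked:** The joint angles, closing speeds and tube heights have no direct reading. The angles come from the pictures and fingertip heights, and the speeds from the commanded path. The tubes cannot be seen under the shut lid, but nothing pulled on them.

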